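# Sort out the swapped kitchen places

### The arm

A 6-joint arm with a two-finger parallel gripper is mounted at the origin on the work surface. World frame = base frame: x ahead of the robot, y to its left, z up, the work surface at z = 0. Lengths are in m, angles in degrees, forces in N, time in s.
With the tool pointing down it reaches from about 0.3 to 0.75 m from the base axis. Payload 8.5 kg.
Tool frame: the origin (TCP) lies midway between the tips of the shut fingers; the grasp point (between the pads) lies 19 mm behind it; z points along the fingers, y is the line along which they close (so a half turn about z gives the same grasp; the last joint's range is limited). The gripper opens to 85 mm and grips with 20 to 120 N. Pads are 22 mm wide; open, the fingers measure 114 mm over their backs; the gripper's body (76 mm by 85 mm) begins 54 mm behind the grasp point. The pads swing forward as they close: fully open they stand 13 mm farther back than shut.
Start: joints at [-12.336, 21.807, 74.336, -0, 83.858, -12.336], TCP at [0.55, 0, 0.231] pointing down, gripper open.
Joint ranges: [-178.18, 178.18], [-50.72, 133.34], [12.68, 142.11], [-81.47, 261.47], [9.98, 163.14], [-165.26, 165.26]. Speed limits (degrees/s): [136.94, 136.94, 180, 180, 180, 180].

### API

Orientations are given as a 3x3 rotation matrix whose columns are the frame's x, y, z axes.
In Python, from rig import monitor, optics, close_job, models gives the robot as it stands.
- The arm moves only by the tool step_arm, never from a script. Its arguments are lists of equal length, an entry for each row: "fingers": the closure, from -1 (fully open) to 1 (shut); "travel": the shift along the tool's x, y, z scaled (see below), a list of three; "twist": the turn about the tool's z scaled (see below). In form: {"fingers": [fingers, ...], "travel": [[tx, ty, tz], ...], "twist": [twist, ...]}. A call has 1 to 10 rows; each row shifts and turns the commanded pose from where the row before left it, along the tool's axes as they then stand; what a row does not reach is not made up. The controller multiplies each number of a shift by 100 mm and each number of a turn by pi rad. A row lasts 1/8 s, in which the tool goes at most 62.5 mm and 10.7 degrees, less where a joint would pass 70% of its speed; a pose out of reach is approached as far as the arm can. A call with a number of a shift or a turn outside -1 to 1 is refused whole. A call with a gripper value outside its range is refused whole. The fingers move at their own pace and stop on an object; "force" is the grip in N (left out, the last holds). Time passes only in rows, so rows that do not move let the fingers close. It gives the time, the measured TCP pose, the force, the opening and the grip force at its end, in the units of the state.
- monitor.observe(): the state, without advancing time (a new reading comes with each control period).
- optics.get_image(name): name is "scene" or "side" or "wrist"; returns (picture, depth): 420x560x3 uint8, blue, green, red; 420x560 float32, m along the optical axis (not along the pixel's ray), 0 where there is no reading.
- optics.get_calibration(name): a dict with "vertical_fov" (degrees; the focal length in pixels is half the picture's height over the tangent of half this angle, whatever the lens; pixels are square), "cx", "cy" (the principal point, pixels), "distortion" ([k1, k2, p1, p2, k3] as OpenCV has them; the pictures are not rectified), "world_from_camera" (4x4, takes a point from camera to world coordinates). Camera axes: x right, y up, looking along -z (the intrinsics and any distortion apply to the point x, -y, -z); pixel columns grow to the right and rows downward; lengths in m; the calibration is good to about 2 mm. A picture is of the moment at which its call begins: read the wrist's pose just before it. get_calibration takes no time and is no camera call; for the wrist camera it gives the pose at the moment of the call.
- close_job(): hands the job in; it is judged then, once.
Trained networks look in the newest picture that a camera, given by its name, has taken for a name from the list of things; names that differ only in an ending like _2 or _b are one class to them, and where a whole thing is asked for, a point or a joint stands for the part that bears it (a point fixed in the world has none). Each returns a list of dicts, best first, with "confidence" (0 to 1); they miss things now and then, are a little off and sometimes report something else, mostly with a low value. They report only what shows in the picture. A call takes as long as a camera call. They do not tell look-alikes from the thing itself.
- models.trace(camera, query): "mask" (420x560 bool, what is visible of it) and "point" ([column, row] in pixels, amid what is visible of it).
- models.landmark_of(camera, query): "point" ([column, row] in pixels: a listed point, or the origin of a listed thing).
The state is a dict: "time_s": time; "q": joint angles; "qvel": joint speeds; "joint_efforts": joint torques, N m; "position": TCP position; "tool_rot": TCP orientation; "ft_force": force on the tool from outside, world axes, zero at the start; "wrist_torque": the same for the moment, N m; "grip_width": finger opening in m; "gripper_force": force on a finger pad.
Only numpy, scipy, OpenCV 4.12 (cv2) and the standard library are available. Lean on these libraries where they do the work, as an engineer would, in place of code of your own. Each camera call takes 0.05 s, during which the arm holds its last target. There are 200 camera calls.

### The job

The jug, the salt pot and the pot lid are standing on each other's mats: put the blue jug on the round blue mat, the salt pot on the square white tile and the pot lid on the round red mat, each upright and in the middle of its mat. The round black mat is free for parking something on the way. Keep everything upright, and leave the bowl, the amber jar and the dispenser with its lever alone.

Things in the scene. Friction and masses are not known exactly. Their poses are not given: they have to be found in the camera images.
- jug: Loose blue plastic jug, open top, 115 mm high, 3 mm walls, about 0.16 kg. Round body 66 mm across, from 72 mm height up a straight neck 56 mm across. Bar handle (9 mm thick) along its own +x, out to 61 mm from the axis, 25 to 97 mm up; spout lip along -x at the rim, to 41 mm. Origin: centre of underside, z up. Grip the neck from above across y. Belongs on the blue mat.
- salt_pot: Loose white ceramic salt pot with a blue band, 84 mm across, 66 mm high, plus a 72 mm wooden lid (7 mm thick, sealed on) with a dark wooden round knob 26 mm across from 73 to 105 mm height. About 0.38 kg. Origin: centre of the underside, z up. Can be carried by the knob. Belongs on the white tile.
- pot_lid: Loose small aluminium pot lid, round, 100 mm across, 15 mm high at the middle, lying rim down, with a round black plastic knob 26 mm across from 15 to 50 mm height. About 0.13 kg. Origin: centre of the underside, z up. Can be carried by the knob. Belongs on the red mat.
- mat_blue: Round flat blue mat, 132 mm across, 4 mm thick, fixed to the crate top. Origin: centre of its underside (on the crate top, z = 0); its top is at 4 mm. Place of the jug; something else stands on it at the start.
- tile_white: Square flat white ceramic tile, 120 x 120 mm, 4 mm thick, fixed, turned at any angle. Origin: centre of its underside; top at 4 mm. Place of the salt pot; something else stands on it at the start.
- mat_red: Round flat red mat, 132 mm across, 4 mm thick, fixed. Origin: centre of its underside; top at 4 mm. Place of the pot lid; something else stands on it at the start.
- mat_black: Round flat black rubber mat, 132 mm across, 4 mm thick, fixed. Origin: centre of its underside; top at 4 mm. Empty at the start: the free parking place.
- steel_bowl: Bystander: loose empty stainless steel bowl, 120 mm across the rim, 50 mm high. Origin: centre of the underside. Leave alone.
- amber_jar: Bystander: loose closed amber glass jar with a steel cap, 58 mm across, 100 mm high. Origin: centre of the underside. Leave alone.
- dispenser_lever (a joint): Bystander: orange lever (45 mm long) of the white plastic dispenser, fixed at the right edge of the work (-y side): foot 130 x 100 mm, clear tank on top, 223 mm high. 0 rad at rest, grows to 0.5 rad as its tip is pressed down; a spring returns it. Leave alone.
Things that resemble listed ones, but are neither listed nor needed, are in the scene too. What is shaped like the pot_lid but turquoise is not meant. There is more than one size of the jug; the one meant has the size given above.

How it is judged (in metres and radians):
At the end, for the whole second after the job is handed in: Jug on the blue mat, salt pot on the white tile, pot lid on the red mat: each centred within 15 mm, its underside on the mat (under 10 mm above the crate top), upright within 0.1 rad, at rest and released (horizontal distance between jug and mat_blue below 0.015 m and z of jug in the frame of mat_blue between 0 and 0.01 m and angle between each of jug, salt_pot, pot_lid's own z axis and vertical below 0.1 rad and linear speed of each of jug, salt_pot, pot_lid below 0.02 m/s and angular speed of each of jug, salt_pot, pot_lid below 0.2 rad/s and contact force between the fingers and jug below 0.1 N and horizontal distance between salt_pot and tile_white below 0.015 m and z of salt_pot in the frame of tile_white between 0 and 0.01 m and contact force between the fingers and salt_pot below 0.1 N and horizontal distance between pot_lid and mat_red below 0.015 m and z of pot_lid in the frame of mat_red between 0 and 0.01 m and contact force between the fingers and pot_lid below 0.1 N); the robot touches nothing.
It fails at once if the jug, salt pot or pot lid is tipped over by more than 0.5 rad (angle between any of jug, salt_pot, pot_lid's own z axis and vertical above 0.5 rad).
It fails at once if the bowl is moved by more than 20 mm (distance of steel_bowl from where it was at the start of the episode above 0.02 m).
It fails at once if the amber jar is moved by more than 20 mm (distance of amber_jar from where it was at the start of the episode above 0.02 m).
It fails at once if the dispenser's lever is pressed by more than 0.2 rad (value of joint dispenser_lever above 0.2 rad).
It also fails if it takes over 91 s, if anything falls off the work surface, if the arm or the gripper's body presses on something with over 40 N, if the wrist force passes 120 N, or if a joint passes its speed limit or range.

## Working session

There is one attempt and no reset: what is moved stays moved. The work goes in short steps, Python scripts to look and compute and a tool call to move; the robot and the scene stay as the last step left them, time stands still between calls to the robot, and variables do not carry over. Pictures are saved under pics/ and viewed, at most 14 in all, crops included, and the job is handed in when it is done.

Besides the shell and the picture viewer there is one more tool, called after "Emit:" in YAML: its name, and indented under it one key for each argument. step_arm: Moves the arm, as the interface text tells. Its arguments: {"type":"object","properties":{"fingers":{"type":"array","items":{"type":"number"}},"travel":{"type":"array","items":{"type":"array","items":{"type":"number"}}},"twist":{"type":"array","items":{"type":"number"}},"force":{"type":"number"}},"required":["fingers","travel","twist"]}

```bash
mkdir -p pics
cat > h.py <<'E'
import numpy as np, cv2
from rig import monitor, optics, close_job, models
def cam(n):
    c=optics.get_calibration(n); f=210/np.tan(np.radians(c["vertical_fov"])/2)
    return np.array([[f,0,c["cx"]],[0,f,c["cy"]],[0,0,1]]),np.array(c["distortion"],float),np.array(c["world_from_camera"])
def cloud(n,depth,c=None):
    K,D,T=c or cam(n); v,u=np.mgrid[0:420,0:560]
    p=cv2.undistortPoints(np.stack([u,v],-1).reshape(-1,1,2).astype(np.float64),K,D).reshape(420,560,2)
    P=np.stack([p[...,0]*depth,-p[...,1]*depth,-depth],-1)
    return P@T[:3,:3].T+T[:3,3]
E
python3 - <<'E'
from h import *
for n in("scene","side"):
    im,d=optics.get_image(n); cv2.imwrite(f"pics/{n}0.png",im); np.savez(f"{n}0.npz",im=im,P=cloud(n,d),d=d)
    print(n,cam(n)[2].round(2).tolist())
    for q in["jug","salt_pot","pot_lid","mat_blue","tile_white","mat_red","mat_black","steel_bowl","amber_jar","dispenser_lever"]:
        P=cloud(n,d)
        for r in models.trace(n,q):
            m=r["mask"]&(d>0)
            if m.sum()<5: continue
            X=P[m]; print(q,round(r["confidence"],2),np.round(r["point"]),X.min(0).round(3),X.max(0).round(3))
s=monitor.observe();print(s["time_s"],s["position"],s["tool_rot"])
E
```

```text
scene [[0.26, -0.83, 0.5, 0.99], [0.97, 0.22, -0.13, -0.19], [0.0, 0.52, 0.86, 0.98], [0.0, 0.0, 0.0, 1.0]]
jug 0.94 [129. 231.] [ 0.338 -0.418 -0.003] [ 0.449 -0.356  0.09 ]
jug 0.69 [189. 237.] [ 0.371 -0.276 -0.002] [ 0.515 -0.211  0.124]
salt_pot 0.73 [289. 212.] [ 0.383 -0.063 -0.002] [0.512 0.033 0.112]
pot_lid 0.97 [392. 208.] [0.434 0.19  0.   ] [0.535 0.291 0.057]
mat_blue 0.75 [381. 220.] [ 0.422  0.173 -0.003] [0.552 0.303 0.014]
mat_blue 0.67 [394. 207.] [0.437 0.19  0.   ] [0.536 0.291 0.057]
tile_white 0.58 [200. 255.] [ 0.412 -0.303 -0.002] [ 0.539 -0.181  0.107]
mat_red 0.71 [295. 238.] [ 0.414 -0.08  -0.002] [0.532 0.049 0.01 ]
mat_black 0.89 [368. 286.] [ 0.595  0.041 -0.003] [0.723 0.171 0.009]
steel_bowl 0.87 [268. 296.] [ 0.557 -0.178 -0.002] [ 0.697 -0.056  0.055]
amber_jar 0.87 [459. 243.] [ 0.57   0.292 -0.004] [0.668 0.397 0.106]
dispenser_lever 0.68 [119. 286.] [ 0.506 -0.423 -0.002] [ 0.64  -0.369  0.22 ]
side [[0.79, 0.39, -0.47, -0.01], [-0.61, 0.5, -0.62, -0.69], [-0.01, 0.77, 0.63, 0.77], [0.0, 0.0, 0.0, 1.0]]
jug 0.76 [362. 341.] [ 0.378 -0.405 -0.002]
[... 433 characters left out ...]
white 0.8 [330. 304.] [ 0.414 -0.304 -0.002] [ 0.539 -0.18   0.093]
mat_red 0.95 [260. 244.] [ 0.4   -0.082 -0.002] [0.531 0.051 0.009]
mat_black 0.59 [294. 184.] [ 0.593  0.039 -0.002] [0.729 0.179 0.009]
steel_bowl 0.71 [347. 218.] [ 0.581 -0.179 -0.001] [ 0.748 -0.017  0.054]
steel_bowl 0.39 [219. 194.] [ 0.419  0.171 -0.001] [0.557 0.303 0.014]
amber_jar 0.7 [244. 134.] [0.609 0.288 0.   ] [0.769 0.506 0.104]
dispenser_lever 0.83 [437. 257.] [ 0.576 -0.411  0.143] [ 0.617 -0.37   0.152]
1.1 [5.49987988e-01 8.03531743e-06 2.31332027e-01] [[-5.38335322e-05  9.99999997e-01  4.64031324e-05]
 [ 9.99999998e-01  5.38346393e-05 -2.38571210e-05]
 [-2.38596190e-05  4.64018480e-05 -9.99999999e-01]]
```

View pics/scene0.png

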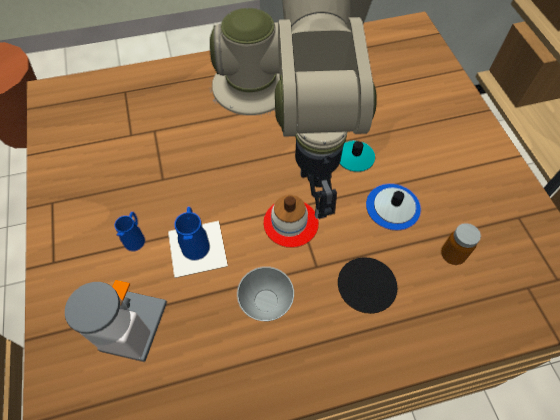

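View pics/side0.png

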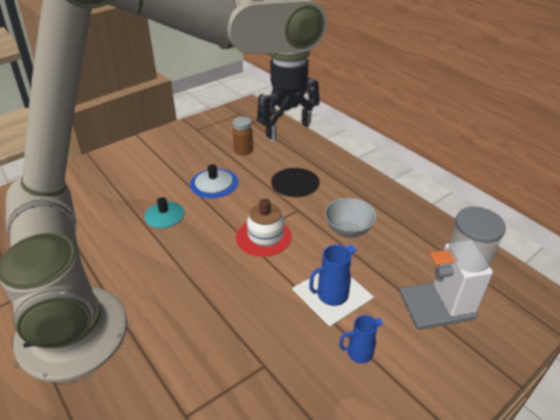

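The scene picture shows the two jugs at (189,237) on the white tile and at (129,231) on the wood. It also shows the salt pot on red at (289,212), the aluminium lid on blue at (392,206) and a turquoise lid at (357,155). The side picture agrees. The jug on the tile fits because its top is about 0.12 m high; the other's is 0.09 m. The silver lid at (392,206) fits because the other one is turquoise. I'll confirm both in one crop and fit the centres.

Run:
```python
from h import *
from scipy.optimize import least_squares
def circ(X,r=None):
    x0=np.r_[np.median(X,0),[0.03]]
    f=(lambda p:np.hypot(*(X-p[:2]).T)-(p[2] if r is None else r))
    return least_squares(f,x0,loss="soft_l1",f_scale=.001).x
for n in("scene","side"):
    z=np.load(n+"0.npz"); P=z["P"];im=z["im"];hsv=cv2.cvtColor(im,cv2.COLOR_BGR2HSV).astype(int);d=z["d"]
    H,S,V=hsv[...,0],hsv[...,1],hsv[...,2]
    def box(c,R,z0,z1): return (d>0)&(np.hypot(P[...,0]-c[0],P[...,1]-c[1])<R)&(P[...,2]>z0)&(P[...,2]<z1)
    for nm,c,m in[("blue",(.487,.238),(H>100)&(H<130)&(S>150)),("red",(.466,-.016),((H<8)|(H>172))&(S>180)),("black",(.66,.107),V<60),("tile",(.476,-.242),(S<50)&(V>150))]:
        M=box(c,.1,-.006,.010)&m
        pts=P[M][:,:2].astype(np.float32)
        (cc,r)=cv2.minEnclosingCircle(pts); rr=cv2.minAreaRect(pts*1000)
        print(n,nm,len(pts),np.round(cc,4),round(r,4),np.round(rr[0],1),np.round(rr[1],1),round(rr[2],1),P[M][:,2].mean().round(4))
    for nm,c,z0,z1 in[("lidknob",(.487,.238),.03,.08),("saltknob",(.466,-.016),.083,.13),("saltlid",(.466,-.016),.07,.08),("jugtop",(.45,-.242),.108,.14),("jugtopS",(.42,-.37),.078,.12),("lidall",(.487,.238),.009,.03)]:
        M=box(c,.1,z0,z1); X=P[M]; (cc,r)=cv2.minEnclosingCircle(X[:,:2].astype(np.float32))
        print(n,nm,len(X),X.min(0).round(3),X.max(0).round(3),"mec",np.round(cc,4),round(r,4),"top",np.percentile(X[:,2],95).round(4))
im=np.load("scene0.npz")["im"]; im2=np.load("side0.npz")["im"]
a=cv2.resize(im[195:265,110:230],(480,280),interpolation=cv2.INTER_CUBIC);b=cv2.resize(im[140:210+20,330:430],(311,280),interpolation=cv2.INTER_CUBIC)
cv2.imwrite("pics/crop1.png",np.hstack([a,b]))
```

```text
scene blue 714 [0.4844 0.2388] 0.0671 [484.2 236.8] [127.8 132.1] 64.9 0.004
scene red 911 [ 0.4639 -0.0145] 0.0678 [469.5 -16.1] [131.5 119.6] 76.7 0.0039
scene black 2562 [0.6587 0.106 ] 0.0657 [658.8 105.4] [128.3 129.6] 29.0 0.0041
scene tile 1542 [ 0.4749 -0.2424] 0.0848 [ 474.3 -242.1] [120.5 123.9] 89.1 0.0041
scene lidknob 133 [0.474 0.227 0.03 ] [0.5   0.252 0.057] mec [0.4867 0.2391] 0.0134 top 0.0559
scene saltknob 155 [ 0.457 -0.033  0.083] [ 0.481 -0.009  0.112] mec [ 0.469  -0.0196] 0.0138 top 0.111
scene saltlid 518 [ 0.432 -0.056  0.07 ] [0.505 0.014 0.08 ] mec [ 0.4685 -0.0194] 0.0371 top 0.0792
scene jugtop 256 [ 0.446 -0.272  0.108] [ 0.515 -0.218  0.124] mec [ 0.4801 -0.2446] 0.0347 top 0.1217
scene jugtopS 141 [ 0.398 -0.401  0.078] [ 0.449 -0.36   0.09 ] mec [ 0.4235 -0.3844] 0.0258 top 0.0887
scene lidall 894 [0.432 0.19  0.009] [0.542 0.288 0.03 ] mec [0.4867 0.249 ] 0.0593 top 0.0196
side blue 235 [0.4852 0.2357] 0.063 [479.5 225. ] [ 95.4 122.7] 62.9 0.0048
side red 568 [ 0.4649 -0.0163] 0.0627 [456.1 -26.8] [ 95.3 123.7] 49.2 0.0048
side black 1000 [0.6578 0.1039] 0.0642 [659.2 105.1] [122.1 122.9] 43.4 0.0049
side tile 1503 [ 0.4761 -0.2424] 0.0834 [ 477.9 -239.5] [126.8 126.3] 88.1 0.0051
side lidknob 117 [0.473 0.225 0.03 ] [0.499 0.253 0.058] mec [0.4874 0.2395] 0.0146 top 0.056
side saltknob 165 [ 0.455 -0.036  0.083] [ 0.481 -0.007  0.112] mec [ 0.4676 -0.0217] 0.0145 top 0.111
side saltlid 423 [ 0.433 -0.058  0.07 ] [0.505 0.015 0.08 ] mec [ 0.4691 -0.0212] 0.0371 top 0.0795
side jugtop 359 [ 0.446 -0.273  0.108] [ 0.513 -0.217  0.123] mec [ 0.4797 -0.2477] 0.0343 top 0.1213
side jugtopS 255 [ 0.399 -0.401  0.078] [ 0.45  -0.359  0.091] mec [ 0.4247 -0.3821] 0.0261 top 0.089
side lidall 568 [0.437 0.188 0.009] [0.536 0.291 0.03 ] mec [0.4853 0.2404] 0.0525 top 0.0213
```

View pics/crop1.png

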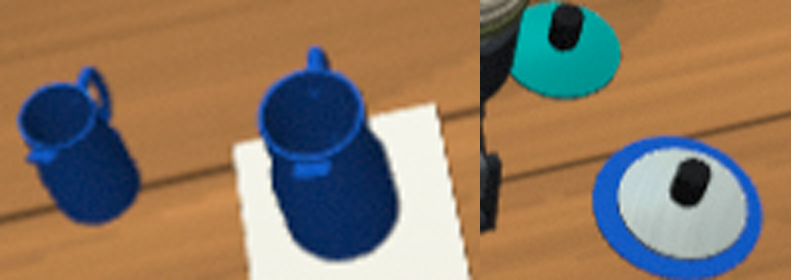

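The crop shows the tall wide jug on the tile, the smaller jug on its left, and the silver lid on the blue mat, with the turquoise one apart. So the big jug and the silver lid are the ones to move. Plan: lid to black, jug to blue, salt pot to tile, lid to red.

Emit:
step_arm:
  fingers: [-1,-1,-1,-1,-1,-1,-1,-1,-1]
  travel:
    - [0.478,-0.126,0]
    - [0.478,-0.126,0]
    - [0.478,-0.126,0]
    - [0.478,-0.126,0]
    - [0.478,-0.126,0]
    - [0,0,0.4]
    - [0,0,0.4]
    - [0,0,0]
    - [0,0,0]
  twist: [0,0,0,0,0,0,0,0,0]
  force: 40

```text
time_s: 2.22
position: [0.4878, 0.2391, 0.1529]
tool_rot: [[0.0, 1.0, 0.002], [1.0, -0.0, 0.001], [0.001, 0.002, -1.0]]
ft_force: [0.2, 0.3, 0.2]
grip_width: 0.0853
gripper_force: 0.0
```

Run:
```python
from h import *
c=cam("wrist"); im,d=optics.get_image("wrist"); P=cloud("wrist",d,c); cv2.imwrite("pics/w1.png",im)
M=(d>0)&(np.hypot(P[...,0]-.487,P[...,1]-.239)<.03)&(P[...,2]>.03)&(P[...,2]<.065); X=P[M]
print(len(X),X.min(0),X.max(0))
z=np.load("scene0.npz");Q=z["P"]
for n in("scene","side"):
    Q=np.load(n+"0.npz")["P"]; M=(np.hypot(Q[...,0]-.474,Q[...,1]+.245)>.042)&(np.hypot(Q[...,0]-.474,Q[...,1]+.245)<.075)&(Q[...,2]>.03)&(Q[...,2]<.11);print(M.sum(),np.median(Q[M],0),Q[M].min(0),Q[M].max(0))
```

```text
1026 [0.4730427  0.22954177 0.03005589] [0.49809743 0.25509051 0.05538994]
25 [ 0.42504252 -0.23609842  0.09806697] [ 0.41811401 -0.24222068  0.07431117] [ 0.43198817 -0.23280627  0.10240646]
127 [ 0.42000051 -0.24022272  0.07785468] [ 0.41352736 -0.24370057  0.03870341] [ 0.4322372  -0.23183807  0.10230716]
```

View pics/w1.png

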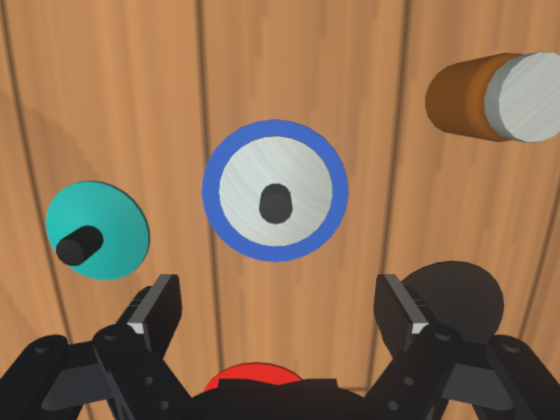

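The wrist picture shows the silver lid's knob at (275,205), between the fingers, with the turquoise lid at (97,230). Going down to grasp.

Emit:
step_arm:
  fingers: [-1,-1,-1,-1,1,1,1,1,1,1]
  travel:
    - [0.01,-0.01,0.45]
    - [0,0,0.45]
    - [0,0,0.38]
    - [0,0,0]
    - [0,0,0]
    - [0,0,0]
    - [0,0,0]
    - [0,0,0]
    - [0,0,0]
    - [0,0,-0.3]
  twist: [0,0,0,0,0,0,0,0,0,0]

```text
time_s: 3.52
position: [0.485, 0.2397, 0.0525]
tool_rot: [[0.0, 1.0, -0.004], [1.0, -0.0, -0.001], [-0.001, -0.004, -1.0]]
ft_force: [0.3, 0.3, -2.3]
grip_width: 0.0246
gripper_force: 39.5
```

Emit:
step_arm:
  fingers: [1,1,1,1,1,1,1,1,1,1]
  travel:
    - [0,0,-0.3]
    - [-0.27,0.346,0]
    - [-0.27,0.346,0]
    - [-0.27,0.346,0]
    - [-0.27,0.346,0]
    - [-0.27,0.346,0]
    - [0,0,0]
    - [0,0,0.3]
    - [0,0,0.2]
    - [0,0,0.07]
  twist: [0,0,0,0,0,0,0,0,0,0]

```text
time_s: 4.78
position: [0.6578, 0.1056, 0.0252]
tool_rot: [[-0.001, 1.0, -0.003], [1.0, 0.001, 0.0], [0.0, -0.003, -1.0]]
ft_force: [0.2, 0.2, -1.2]
grip_width: 0.025
gripper_force: 39.8
```

Emit:
step_arm:
  fingers: [1,1,-1,-1,-1,-1,-1,-1,-1,-1]
  travel:
    - [0,0,0.03]
    - [0,0,0]
    - [0,0,0]
    - [0,0,0]
    - [0,0,0]
    - [0,0,0]
    - [0,0,-0.4]
    - [0,0,-0.5]
    - [0,0,-0.5]
    - [0,0,-0.5]
  twist: [0,0,0,0,0,0,0,0,0,0]

```text
time_s: 6.02
position: [0.6587, 0.105, 0.2151]
tool_rot: [[0.0, 1.0, 0.0], [1.0, -0.0, 0.0], [0.0, 0.0, -1.0]]
ft_force: [-0.2, 0.5, 0.4]
grip_width: 0.0854
gripper_force: 0.0
```

Emit:
step_arm:
  fingers: [-1,-1,-1,-1,-1,-1,-1,-1]
  travel:
    - [-0.4375,-0.23,0]
    - [-0.4375,-0.23,0]
    - [-0.4375,-0.23,0]
    - [-0.4375,-0.23,0]
    - [-0.4375,-0.23,0]
    - [-0.4375,-0.23,0]
    - [-0.4375,-0.23,0]
    - [-0.4375,-0.23,0]
  twist: [0,0,0,0,0,0,0,0]

```text
time_s: 7.02
position: [0.4741, -0.2463, 0.2135]
tool_rot: [[0.0, 1.0, 0.0], [1.0, -0.0, -0.0], [-0.0, 0.0, -1.0]]
ft_force: [0.7, -0.4, -0.4]
grip_width: 0.0855
gripper_force: 0.0
```

Emit:
step_arm:
  fingers: [-1,-1,-1,-1,-1,-1,-1,-1,-1,-1]
  travel:
    - [0,0,0]
    - [0,0,0]
    - [0,0,0]
    - [0,0,0]
    - [0,0,0]
    - [0,0,0]
    - [0,0,0]
    - [0,0,0]
    - [0,0,0]
    - [0,0,0]
  twist: [-0.0512,-0.0512,-0.0512,-0.0512,-0.0512,-0.0512,-0.0512,-0.0512,-0.0512,0]

```text
time_s: 8.28
position: [0.475, -0.245, 0.2134]
tool_rot: [[-0.992, 0.124, 0.0], [0.124, 0.992, -0.0], [-0.0, -0.0, -1.0]]
ft_force: [-0.1, 0.4, 0.6]
grip_width: 0.0855
gripper_force: 0.0
```

Run:
```python
from h import *
c=cam("wrist"); im,d=optics.get_image("wrist"); P=cloud("wrist",d,c); cv2.imwrite("pics/w2.png",im)
s=monitor.observe();print(s["q"],s["position"],s["tool_rot"])
M=(d>0)&(np.hypot(P[...,0]-.474,P[...,1]+.245)<.06)&(P[...,2]>.108)&(P[...,2]<.13); X=P[M]
print(len(X),X.min(0),X.max(0))
```

```text
[-3.99866462e+01  2.10396374e+01  7.86387791e+01 -1.03540633e-03
  8.03150714e+01 -1.22741126e+02] [ 0.47495622 -0.2449976   0.21338297] [[-9.92015193e-01  1.26118403e-01  7.56358759e-05]
 [ 1.26118396e-01  9.92015193e-01 -8.66855807e-05]
 [-8.59645850e-05 -7.64543377e-05 -9.99999993e-01]]
1729 [ 0.44464714 -0.27124148  0.10800081] [ 0.51210706 -0.21580229  0.12151378]
```

View pics/w2.png

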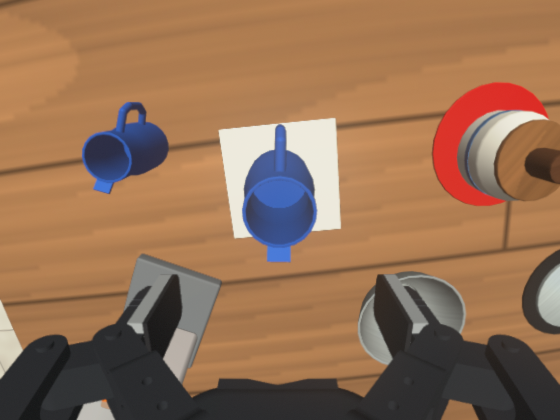

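The wrist picture shows the jug centred at (280,205), with its handle (280,140) and spout (279,253) perpendicular to the closing line. Grasping the neck.

Emit:
step_arm:
  fingers: [-1,-1,-1,-1,-1,1,1,1,1,1]
  travel:
    - [0.02,0,0.35]
    - [0,0,0.35]
    - [0,0,0.35]
    - [0,0,0.28]
    - [0,0,0]
    - [0,0,0]
    - [0,0,0]
    - [0,0,0]
    - [0,0,0]
    - [0,0,0]
  twist: [0,0,0,0,0,0,0,0,0,0]

```text
time_s: 9.57
position: [0.4737, -0.245, 0.082]
tool_rot: [[-0.992, 0.123, 0.002], [0.123, 0.992, -0.002], [-0.003, -0.001, -1.0]]
ft_force: [0.3, 1.8, 6.4]
grip_width: 0.056
gripper_force: 42.1
```

Emit:
step_arm:
  fingers: [1,1,1,1,1,1]
  travel:
    - [0,0,-0.15]
    - [0,0,-0.35]
    - [0,0,-0.35]
    - [0,0,-0.35]
    - [0,0,-0.3]
    - [0,0,0]
  twist: [0,0,0,0,0,0]

```text
time_s: 10.32
position: [0.4735, -0.2452, 0.233]
tool_rot: [[-0.992, 0.123, 0.004], [0.123, 0.992, -0.004], [-0.005, -0.003, -1.0]]
ft_force: [0.1, 0.5, -2.2]
grip_width: 0.0558
gripper_force: 43.3
```

Run:
```python
from h import *
s=monitor.observe();p=s["position"];R=np.array(s["tool_rot"]);print(p,s["grip_width"],s["gripper_force"])
im,d=optics.get_image("side");P=cloud("side",d)
H=cv2.cvtColor(im,cv2.COLOR_BGR2HSV)[...,0]
M=(d>0)&(np.hypot(P[...,0]-p[0],P[...,1]-p[1])<.1)&(P[...,2]>.1)&(H>100)&(H<130)&(P[...,2]<.29);X=P[M];print(X.min(0),X.max(0))
t=np.array([.4855,.238,p[2]])
print((R.T@(t-p)*10).round(3))
```

```text
[ 0.47349238 -0.24516475  0.23302164] 0.05578722015719106 43.274770863354206
[ 0.41296964 -0.30271634  0.15789185] [ 0.49901683 -0.19711614  0.28995989]
[ 0.475  4.81  -0.017]
```

Emit:
step_arm:
  fingers: [1,1,1,1,1,1,1,1,1,1]
  travel:
    - [0.02,0.2,0]
    - [0.04,0.4,0]
    - [0.04,0.4,0]
    - [0.04,0.4,0]
    - [0.04,0.4,0]
    - [0.04,0.4,0]
    - [0.04,0.4,0]
    - [0.04,0.4,0]
    - [0.04,0.4,0]
    - [0.04,0.4,0]
  twist: [0,0,0,0,0,0,0,0,0,0]

```text
time_s: 11.62
position: [0.4806, 0.1392, 0.2292]
tool_rot: [[-0.992, 0.122, -0.003], [0.122, 0.992, 0.0], [0.003, -0.0, -1.0]]
ft_force: [0.6, -0.3, -1.3]
grip_width: 0.0558
gripper_force: 43.3
```

Emit:
step_arm:
  fingers: [1,1,1,1,1,1,1,1,1]
  travel:
    - [0.04,0.4,0]
    - [0.04,0.4,0]
    - [0.02,0.21,0]
    - [0,0,0]
    - [0,0,0.4]
    - [0,0,0.4]
    - [0,0,0.4]
    - [0,0,0.24]
    - [0,0,0]
  twist: [0,0,0,0,0,0,0,0,0]

```text
time_s: 12.75
position: [0.4832, 0.2378, 0.0849]
tool_rot: [[-0.992, 0.123, -0.004], [0.123, 0.992, -0.001], [0.004, -0.002, -1.0]]
ft_force: [0.3, 0.1, -1.4]
grip_width: 0.0561
gripper_force: 43.3
```

Emit:
step_arm:
  fingers: [1,1,1,-1,-1,-1,-1,-1,-1,-1]
  travel:
    - [-0.025,0.005,0.015]
    - [0,0,0.015]
    - [0,0,0]
    - [0,0,0]
    - [0,0,0]
    - [0,0,0]
    - [0,0,0]
    - [0,0,-0.4]
    - [0,0,-0.5]
    - [0,0,-0.5]
  twist: [0,0,0,0,0,0,0,0,0,0]

```text
time_s: 14.0
position: [0.4867, 0.2386, 0.2249]
tool_rot: [[-0.992, 0.123, -0.0], [0.123, 0.992, -0.0], [0.0, -0.0, -1.0]]
ft_force: [-0.1, 0.1, -0.9]
grip_width: 0.0856
gripper_force: 0.0
```

Run:
```python
from h import *
im,d=optics.get_image("scene");P=cloud("scene",d);cv2.imwrite("pics/s2.png",im)
M=(d>0)&(np.hypot(P[...,0]-.485,P[...,1]-.238)<.07)&(P[...,2]>.108)&(P[...,2]<.13);X=P[M];print("jugtop",X.min(0),X.max(0))
M=(d>0)&(np.hypot(P[...,0]-.6585,P[...,1]-.105)<.06)&(P[...,2]>.03)&(P[...,2]<.07);X=P[M];print("knob",X.min(0),X.max(0))
s=monitor.observe();p=s["position"];R=np.array(s["tool_rot"]);print(p,s["time_s"])
print((R.T@(np.array([.4685,-.0205,p[2]])-p)*10).round(3))
```

```text
jugtop [0.45955629 0.20856971 0.1082032 ] [0.5257595  0.26356923 0.12305184]
knob [0.64648229 0.0923923  0.03085077] [0.67172619 0.11836322 0.05838312]
[0.48883084 0.23925628 0.23171127] 14.05
[-0.117 -2.603 -0.009]
```

View pics/s2.png

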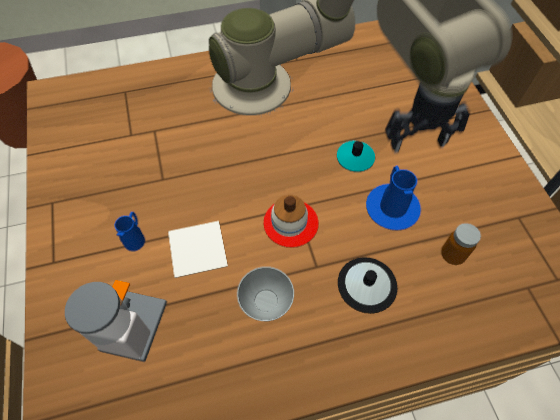

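The jug stands on the blue mat at (400,195) and the lid on black at (369,283); the tile at (198,248) is clear. Next is the salt pot.

Emit:
step_arm:
  fingers: [-1,-1,-1,-1,-1,-1,-1,-1,-1,-1]
  travel:
    - [-0.02,-0.434,0]
    - [-0.02,-0.434,0]
    - [-0.02,-0.434,0]
    - [-0.02,-0.434,0]
    - [-0.02,-0.434,0]
    - [-0.02,-0.434,0]
    - [0,0,0]
    - [0,0,0.4]
    - [0,0,0.4]
    - [0,0,0]
  twist: [0,0,0,0,0,0,0,0,0,0]

```text
time_s: 15.3
position: [0.4657, -0.0202, 0.1416]
tool_rot: [[-0.992, 0.122, -0.005], [0.122, 0.993, 0.002], [0.005, 0.001, -1.0]]
ft_force: [0.8, 0.8, 0.6]
grip_width: 0.0857
gripper_force: 0.0
```

Run:
```python
from h import *
c=cam("wrist"); im,d=optics.get_image("wrist"); P=cloud("wrist",d,c)
for z0,z1 in((.083,.12),(.07,.081)):
    M=(d>0)&(np.hypot(P[...,0]-.468,P[...,1]+.02)<.045)&(P[...,2]>z0)&(P[...,2]<z1); X=P[M]; print(len(X),X.min(0),X.max(0))
im,d=optics.get_image("scene");P=cloud("scene",d);h=cv2.cvtColor(im,cv2.COLOR_BGR2HSV).astype(int)
M=(d>0)&(np.hypot(P[...,0]-.476,P[...,1]+.242)<.1)&(abs(P[...,2])<.01)&(h[...,1]<50)&(h[...,2]>150);X=P[M][:,:2].astype(np.float32)
print(cv2.minAreaRect(X*1000),X.mean(0))
print(monitor.observe()["position"])
```

```text
1919 [ 0.45408814 -0.03147764  0.08300905] [ 0.47962842 -0.00598484  0.11053493]
6718 [ 0.43125666 -0.05439199  0.07055651] [0.50263871 0.01700563 0.08097499]
((473.56854248046875, -242.32861328125), (120.11123657226562, 125.3521499633789), 88.65119934082031) [ 0.4768781  -0.24238977]
[ 0.4674894  -0.02089129  0.14436496]
```

Emit:
step_arm:
  fingers: [-1,-1,-1,1,1,1,1,1,1,1]
  travel:
    - [0,0.005,0.32]
    - [0,0,0.32]
    - [0,0,0]
    - [0,0,0]
    - [0,0,0]
    - [0,0,0]
    - [0,0,0]
    - [0,0,0]
    - [0,0,0]
    - [0,0,0]
  twist: [0,0,0,0,0,0,0,0,0,0]
  force: 60

```text
time_s: 16.65
position: [0.4674, -0.0207, 0.08]
tool_rot: [[-0.992, 0.123, 0.001], [0.123, 0.992, -0.0], [-0.001, -0.0, -1.0]]
ft_force: [-0.3, 1.7, 6.5]
grip_width: 0.024
gripper_force: 58.5
```

Emit:
step_arm:
  fingers: [1,1,1]
  travel:
    - [0,0,-0.15]
    - [0,0,-0.25]
    - [0,0,0]
  twist: [0,0,0]

```text
time_s: 17.02
position: [0.4674, -0.0209, 0.1201]
tool_rot: [[-0.992, 0.123, 0.002], [0.123, 0.992, -0.001], [-0.002, -0.001, -1.0]]
ft_force: [0.8, -0.1, -4.4]
grip_width: 0.0239
gripper_force: 59.4
```

Run:
```python
from h import *
s=monitor.observe();p=s["position"];R=np.array(s["tool_rot"]);print(p,s["grip_width"])
print((R.T@(np.array([.4765,-.2423,p[2]])-p)*10).round(3))
```

```text
[ 0.46743858 -0.02089209  0.12006283] 0.023860033740702186
[-3.620e-01 -2.186e+00  2.000e-03]
```

Emit:
step_arm:
  fingers: [1,1,1,1,1,1,1,1,1,1]
  travel:
    - [-0.03,-0.18,0]
    - [-0.06,-0.36,0]
    - [-0.06,-0.36,0]
    - [-0.06,-0.36,0]
    - [-0.06,-0.36,0]
    - [-0.06,-0.36,0]
    - [-0.03,-0.206,0]
    - [0,0,0]
    - [0,0,0.2]
    - [0,0,0.17]
  twist: [0,0,0,0,0,0,0,0,0,0]

```text
time_s: 18.27
position: [0.4756, -0.2405, 0.0814]
tool_rot: [[-0.993, 0.122, -0.001], [0.122, 0.993, 0.001], [0.001, 0.001, -1.0]]
ft_force: [0.2, -0.4, -3.2]
grip_width: 0.0242
gripper_force: 59.7
```

Emit:
step_arm:
  fingers: [1,1,1]
  travel:
    - [0,0,0]
    - [0,0,0.02]
    - [0,0,0]
  twist: [0,0,0]

```text
time_s: 18.65
position: [0.476, -0.2419, 0.0807]
tool_rot: [[-0.992, 0.123, 0.0], [0.123, 0.992, -0.0], [-0.0, -0.0, -1.0]]
ft_force: [0.2, -0.4, -4.3]
grip_width: 0.0245
gripper_force: 60.3
```

Emit:
step_arm:
  fingers: [1,1,-1,-1,-1,-1,-1,-1,-1,-1]
  travel:
    - [0,0,0.012]
    - [0,0,0]
    - [0,0,0]
    - [0,0,0]
    - [0,0,0]
    - [0,0,0]
    - [0,0,-0.4]
    - [0,0,-0.5]
    - [0,0,-0.5]
    - [0,0,0]
  twist: [0,0,0,0,0,0,0,0,0,0]

```text
time_s: 19.9
position: [0.4769, -0.2429, 0.2228]
tool_rot: [[-0.992, 0.123, 0.006], [0.123, 0.992, -0.005], [-0.007, -0.004, -1.0]]
ft_force: [-1.0, 0.1, 0.7]
grip_width: 0.0856
gripper_force: 0.0
```

Run:
```python
from h import *
s=monitor.observe();p=s["position"];R=np.array(s["tool_rot"]);print(p,s["time_s"])
print((R.T@(np.array([.659,.1055,p[2]])-p)*10).round(3))
im,d=optics.get_image("side");P=cloud("side",d)
M=(d>0)&(np.hypot(P[...,0]-.4765,P[...,1]+.242)<.05)&(P[...,2]>.07)&(P[...,2]<.081); X=P[M]; print(len(X),X.min(0),X.max(0))
im,d=optics.get_image("scene");P=cloud("scene",d);h=cv2.cvtColor(im,cv2.COLOR_BGR2HSV).astype(int)
M=(d>0)&(np.hypot(P[...,0]-.4765,P[...,1]+.242)<.05)&(P[...,2]>.07)&(P[...,2]<.081); X=P[M]; print(len(X),X.min(0),X.max(0))
M=(d>0)&(np.hypot(P[...,0]-.465,P[...,1]+.0155)<.09)&(P[...,2]<.01)&((h[...,0]<8)|(h[...,0]>172))&(h[...,1]>180);X=P[M];print("red",len(X),X.min(0),X.max(0),X.mean(0))
```

```text
[ 0.47692126 -0.24288897  0.22282136] 19.9
[-1.38   3.681 -0.006]
600 [ 0.44163586 -0.27928924  0.07010852] [ 0.51200183 -0.20885112  0.08099881]
606 [ 0.44117993 -0.27947024  0.07051515] [ 0.51397774 -0.20874467  0.08094791]
red 2087 [ 0.39670309 -0.08037151 -0.00398985] [0.53035793 0.05164635 0.00972937] [ 0.46573194 -0.01508265  0.00380196]
```

Emit:
step_arm:
  fingers: [-1,-1,-1,-1,-1,-1,-1,-1,-1,-1]
  travel:
    - [-0.153,0.409,0]
    - [-0.153,0.409,0]
    - [-0.153,0.409,0]
    - [-0.153,0.409,0]
    - [-0.153,0.409,0]
    - [-0.153,0.409,0]
    - [-0.153,0.409,0]
    - [-0.153,0.409,0]
    - [-0.153,0.409,0]
    - [0,0,0]
  twist: [0,0,0,0,0,0,0,0,0,0]
  force: 40

```text
time_s: 21.25
position: [0.6578, 0.1089, 0.2163]
tool_rot: [[-0.993, 0.12, -0.004], [0.12, 0.993, 0.0], [0.004, -0.0, -1.0]]
ft_force: [0.3, 0.1, -0.3]
grip_width: 0.0853
gripper_force: 0.0
```

Emit:
step_arm:
  fingers: [-1,-1,-1,-1,-1,-1]
  travel:
    - [0,0,0.4]
    - [0,0,0.5]
    - [0,0,0.5]
    - [0,0,0.4]
    - [0,0,0.1]
    - [0,0,0]
  twist: [0,0,0,0,0,0]

```text
time_s: 22.0
position: [0.6577, 0.1058, 0.0293]
tool_rot: [[-0.992, 0.123, -0.0], [0.123, 0.992, -0.0], [0.0, -0.0, -1.0]]
ft_force: [-0.4, 0.2, 0.9]
grip_width: 0.0855
gripper_force: 0.0
```

Emit:
step_arm:
  fingers: [-1,1,1,1,1,1,1,1,1,1]
  travel:
    - [-0.013,0,0.04]
    - [0,0,0]
    - [0,0,0]
    - [0,0,0]
    - [0,0,0]
    - [0,0,0]
    - [0,0,0]
    - [0,0,-0.3]
    - [0,0,-0.3]
    - [0,0,0]
  twist: [0,0,0,0,0,0,0,0,0,0]

```text
time_s: 23.25
position: [0.6598, 0.1061, 0.0867]
tool_rot: [[-0.992, 0.123, 0.004], [0.123, 0.992, -0.0], [-0.004, 0.0, -1.0]]
ft_force: [0.0, -0.2, -2.3]
grip_width: 0.025
gripper_force: 39.4
```

Run:
```python
from h import *
s=monitor.observe();p=s["position"];R=np.array(s["tool_rot"]);print(p,s["time_s"],s["grip_width"])
print((R.T@(np.array([.465,-.015,p[2]])-p)*10).round(3))
```

```text
[0.65983659 0.10613352 0.08672835] 23.25 0.025038779978801454
[ 1.785 -1.441 -0.007]
```

Emit:
step_arm:
  fingers: [1,1,1,1,1,1,1,1,1,1]
  travel:
    - [0.255,-0.206,0]
    - [0.255,-0.206,0]
    - [0.255,-0.206,0]
    - [0.255,-0.206,0]
    - [0.255,-0.206,0]
    - [0.255,-0.206,0]
    - [0.255,-0.206,0]
    - [0,0,0]
    - [0,0,0.3]
    - [0,0,0.25]
  twist: [0,0,0,0,0,0,0,0,0,0]

```text
time_s: 24.5
position: [0.4643, -0.0147, 0.0286]
tool_rot: [[-0.992, 0.123, -0.0], [0.123, 0.992, 0.0], [0.001, 0.0, -1.0]]
ft_force: [0.3, -0.6, -0.8]
grip_width: 0.0249
gripper_force: 39.6
```

Emit:
step_arm:
  fingers: [1,1,1]
  travel:
    - [0,0,0.03]
    - [0,0,0.025]
    - [0,0,0]
  twist: [0,0,0]

```text
time_s: 24.88
position: [0.4641, -0.0147, 0.0255]
tool_rot: [[-0.992, 0.122, -0.0], [0.122, 0.992, 0.0], [0.0, 0.0, -1.0]]
ft_force: [-4.1, 1.2, 7.0]
grip_width: 0.0245
gripper_force: 40.3
```

Contact with the mat is felt; releasing and retreating.

Emit:
step_arm:
  fingers: [-1,-1,-1,-1,-1,-1,-1,-1,-1,-1]
  travel:
    - [0,0,0]
    - [0,0,0]
    - [0,0,0]
    - [0,0,0]
    - [0,0,-0.4]
    - [0,0,-0.5]
    - [0,0,-0.5]
    - [0,0,-0.5]
    - [0,0,0]
    - [0,0,0]
  twist: [0,0,0,0,0,0,0,0,0,0]

```text
time_s: 26.12
position: [0.4637, -0.0149, 0.2138]
tool_rot: [[-0.992, 0.123, -0.001], [0.123, 0.992, 0.0], [0.001, 0.0, -1.0]]
ft_force: [-0.8, -0.1, -0.2]
grip_width: 0.0854
gripper_force: 0.0
```

Run:
```python
from h import *
for n in("side","scene"):
    im,d=optics.get_image(n);P=cloud(n,d);cv2.imwrite(f"pics/{n}3.png",im)
    for nm,c,r,z0,z1 in(("knob",(.465,-.015),.04,.03,.07),("salt",(.4765,-.242),.05,.07,.081),("jug",(.486,.238),.06,.108,.13)):
        M=(d>0)&(np.hypot(P[...,0]-c[0],P[...,1]-c[1])<r)&(P[...,2]>z0)&(P[...,2]<z1); X=P[M]; print(n,nm,X.min(0).round(4),X.max(0).round(4))
```

```text
side knob [ 0.4513 -0.0308  0.03  ] [ 0.4771 -0.0065  0.0575]
side salt [ 0.4401 -0.2792  0.07  ] [ 0.5122 -0.2084  0.081 ]
side jug [0.4595 0.2067 0.108 ] [0.527  0.2699 0.1244]
scene knob [ 0.4513 -0.0296  0.0303] [ 0.4785 -0.0053  0.057 ]
scene salt [ 0.4419 -0.2794  0.0702] [ 0.5146 -0.2087  0.0808]
scene jug [0.4585 0.2086 0.108 ] [0.5266 0.2647 0.1228]
```

View pics/side3.png

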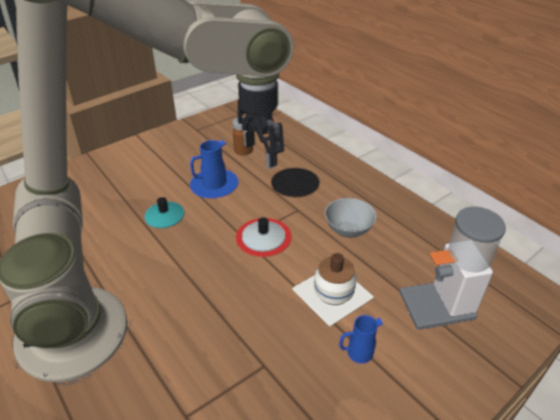

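The picture shows the jug on blue (212,170), the lid on red (264,234) and the salt pot on the tile (335,283). All are upright and within about 3 mm of centre, and the arm is clear.

```bash
python3 -c "
from rig import close_job
print(close_job())"
```

```text
the job is handed in; nothing more can be done
None
```

I put the blue jug on the blue mat, the salt pot on the white tile and the pot lid on the red mat, each upright and about 3 mm or less off centre by camera, and handed the job in at about 26 s; no verdict was returned.

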